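Wind a router lift up to its bit-change stop with the loose crank

ROBOT

A 6-joint arm with a two-finger parallel gripper is mounted at the origin on the work surface. World frame = base frame: x ahead of the robot, y to its left, z up, the work surface at z = 0. Lengths are in m, angles in rad, forces in N, time in s.
With the tool pointing down it reaches from about 0.325 to 0.775 m from the base axis. Payload 5.5 kg.
Tool frame: the origin (TCP) lies at the centre of the arm's flange, where the gripper is bolted on; the fingertips stand 182 mm ahead of it and the grasp point (between the pads) lies 163 mm ahead of it (manip.tip_reach is the distance from the TCP to the fingertips, in m); z points along the fingers, y is the line along which they close (so a half turn about z gives the same grasp; the last joint's range is limited). The gripper opens to 88 mm and grips with 3 to 60 N. Pads are 20 mm wide; open, the fingers measure 115 mm over their backs; the gripper's body (75 mm by 178 mm) begins 61 mm behind the grasp point.
Start: joints at [-1.299, 0.091, 1.231, -0, 1.82, -0.057], TCP at [0.194, -0.568, 0.405] pointing down, gripper open.
Joint ranges: [-2.87, 2.87], [-0.86, 2.18], [0.17, 2.46], [-1.51, 4.65], [0.06, 2.69], [-2.65, 2.65]. Speed limits (rad/s): [2.57, 2.57, 3.01, 3.14, 3.14, 3.14].

INTERFACE

Orientations are given as a 3x3 rotation matrix whose columns are the frame's x, y, z axes.
In Python, from cell import manip gives the robot as it stands.
- The arm moves only by the tool arm_command, never from a script. Its argument "motion" is a list of rows, each a list of 3 entries, a list of its own where there are three numbers: the shift along the world's x, y, z in units of 0.04 m (1.0 is 0.04 m), then the turn, a rotation vector about the world's x, y, z in units of 0.12 rad (1.0 is 0.12 rad), then the closure in counts, from 0 (fully open) to 255 (shut). In form: [[[dx, dy, dz], [rx, ry, rz], jaw], ...]. A call has 1 to 20 rows; each row shifts and turns the commanded pose from where the row before left it; what a row does not reach is not made up. A row lasts 1/12 s, in which the tool goes at most 41.7 mm and 7.16 degrees, less where a joint would pass 70% of its speed; a pose out of reach is approached as far as the arm can. A call with a number of a shift or a turn outside -1 to 1 is refused whole. A call with a gripper value outside its range is refused whole. The fingers move at their own pace and stop on an object; "squeeze" is the grip in N (left out, the last holds). Time passes only in rows, so rows that do not move let the fingers close. It gives the time, the measured TCP pose, the force, the opening and the grip force at its end, in the units of the state.
- manip.observe(): the state, without advancing time (a new reading comes with each control period).
- manip.read_camera(name): name is "side" or "top" or "wrist"; returns a dict with "pixels" (420x560x3 uint8, blue, green, red), "range_z" (420x560 float32, m along the optical axis (not along the pixel's ray), 0 where there is no reading), "camera_matrix" (3x3 intrinsics, pixels), "extrinsics" (4x4, takes a point from camera to world coordinates); the wrist camera has in their place "T_tool_cam" (4x4, takes a point from camera to tool coordinates, whose origin is the TCP and whose axes are the flange's). Camera axes: x right, y up, looking along -z (the intrinsics and any distortion apply to the point x, -y, -z); pixel columns grow to the right and rows downward; lengths in m; the calibration is good to about 2 mm. A picture is of the moment at which its call begins: read the wrist's pose just before it.
- manip.job_done(): hands the job in; it is judged then, once.
The state is a dict: "t": time; "qpos": joint angles; "joint_velocities": joint speeds; "joint_torque": joint torques, N m; "ee_pos": TCP position; "tcp_rot": TCP orientation; "force": force on the tool from outside, world axes, zero at the start; "torque": the same for the moment, N m; "opening": finger opening in m; "gripper_force": force on a finger pad.
Only numpy, scipy, OpenCV 4.12 (cv2) and the standard library are available. Lean on these libraries where they do the work, as an engineer would, in place of code of your own. Each camera call takes 0.05 s, during which the arm holds its last target. There are 200 camera calls.

TASK

The router bit is due for changing. Take the loose crank out of its wooden holder, put it down through the round crank hole in the router table's plate, feel it fully home onto the hidden hex of the lift screw, and wind it clockwise until the router is right up against its top stop. Go gently, never pressing or wrenching the crank hard against the hex or the stop, leave the other things where they lie, and leave the crank standing in place.

Things in the scene. Friction and masses are not known exactly. Their poses are not given: they have to be found in the camera images.
- router_table: Router table on castors in front of the arm, standing still: grey top 460 x 800 mm (x by y), 40 mm thick. Origin: centre of the top surface, about 50 mm over the bench; z up, x away from the arm. Flush in it an aluminium plate 235 x 298 mm with a 62 mm hole for the bit and, towards the arm, the crank hole. A fence 72 mm high runs along the far edge.
- crank_hole (a point): Centre of the mouth of the crank hole, at the plate's surface: a round, straight, vertical hole 30.8 mm wide, walls 40 mm deep. The upright hex end of the lift screw is hidden on its axis: a cone from 21.5 to 26 mm below the mouth, then a hex 19 mm across flats down to a shoulder 44 mm below. How the hex is turned (it repeats every 60 degrees) is unknown.
- hex_seat (a point): Point on the hole's axis 44 mm below the mouth, on the shoulder under the hex: where the crank's foot rests when fully home. A crank that misses the hex stands 18 mm higher on its top. The hex turns under about 0.15 N m and stays where left; friction of a light push alone does not turn it.
- bit_tip (a point): Top of the router bit, 19 mm wide, standing out of the plate's 62 mm hole, about 135 mm from the crank hole. Bit and router rise 4 mm for each clockwise turn (from above) of the lift screw, up to a solid stop, where the screw turns no further. It starts 0.6 to 1.1 turns below that stop.
- holder: Plain wooden block 70 x 70 x 50 mm, fixed on the table's top at its left or right end, in which the crank is parked: a vertical hole 30.8 mm wide, 44 mm deep, in its middle. Origin: centre of the underside.
- crank: Loose steel crank, 0.35 to 0.55 kg, upright in the holder. Origin: centre of its foot; z up the shaft, x along the arm to the knob. Shaft 28.6 mm wide for the lower 62 mm, then 22 mm. Hex socket 20 mm across flats, 30 mm deep, open at the foot, two flats square to x. Arm: bar 18 mm wide, 82 to 92 mm above the foot, to x = 96 mm.
- crank_head (a point): Grip point on the crank's axis, 100 mm above the foot, in the middle of the crank's head: a block 24 mm wide (y), x from -28 to 14 mm, 80 to 110 mm above the foot. Its two flats 24 mm apart face the crank's +y and -y.
- knob_grip (a point): Middle of the crank's upright black knob, 26 mm wide and 48 mm high, which spins freely on its pin: 85 mm out along the arm, 120 mm above the foot; the arm's top lies 28 mm below this point. Only its position counts.
- bit_rack: Wooden block 60 x 120 x 26 mm with seven upright router bits, up to 58 mm high, fixed on the other end of the table from the holder. Origin: centre of the underside.
- spanner: Loose steel spanner 190 mm long, 8 mm thick, lying at the table's left end. Origin: middle of the underside; x along it.
- push_block: Loose wooden push block 150 x 75 mm with a bar handle, 74 mm high, at the table's right end. Origin: middle of the underside.

How it is judged:
By the outcome, as a careful person would: the job done as asked, in the order asked, and still so for the second after the job is handed in, with the robot touching nothing.
It also fails if it takes over 72 s, if anything falls off the work surface, if the arm or the gripper's body presses on something with over 40 N, if the wrist force passes 120 N, or if a joint passes its speed limit or range.

## Working session

There is one attempt and no reset: what is moved stays moved. The work goes in short steps, Python scripts to look and compute and a tool call to move; the robot and the scene stay as the last step left them, time stands still between calls to the robot, and variables do not carry over. Pictures are saved under pics/ and viewed, at most 10 in all, crops included, and the job is handed in when it is done.

Besides the shell and the picture viewer there is one more tool, called by a JSON object that holds its "op" and its "data". arm_command: Moves the arm, as the interface text tells. Its arguments: {"type":"object","properties":{"motion":{"type":"array"},"squeeze":{"type":"number"}},"required":["motion"]}

```bash
ls; mkdir -p pics; cat > h.py <<'E'
import numpy as np, cv2
from cell import manip
def cam(n):
    s=manip.observe(); d=manip.read_camera(n)
    if n=="wrist":
        T=np.eye(4); T[:3,:3]=s["tcp_rot"]; T[:3,3]=s["ee_pos"]; T=T@d["T_tool_cam"]
    else: T=d["extrinsics"]
    return d["pixels"],d["range_z"],d["camera_matrix"],T
def cloud(z,K,T):
    v,u=np.mgrid[:z.shape[0],:z.shape[1]]
    P=np.stack([(u-K[0,2])/K[0,0]*z,-(v-K[1,2])/K[1,1]*z,-z],-1)
    W=P@T[:3,:3].T+T[:3,3]; W[z==0]=np.nan
    return W
def ray(u,v,K,T,h):
    d=T[:3,:3]@np.array([(u-K[0,2])/K[0,0],-(v-K[1,2])/K[1,1],-1]); o=T[:3,3]
    return o+d*(h-o[2])/d[2]
E
python3 - <<'E'
from h import *
print(manip.observe())
for n in["top","side"]:
    im,z,K,T=cam(n); cv2.imwrite(f"pics/{n}0.png",im); np.savez(f"{n}0.npz",im=im,z=z,K=K,T=T); print(n,K,T)
d=manip.read_camera("wrist");print(d["T_tool_cam"], [k for k in d])
E
```

```text
pics
{'t': 0.0, 'qpos': array([-1.29868591e+00,  9.18923597e-02,  1.23190127e+00, -2.58911548e-05,
        1.81981246e+00, -5.67295645e-02]), 'joint_velocities': array([ 9.58483518e-05, -1.84576246e-03, -1.07097795e-04,  1.00308494e-03,
       -2.14607331e-03,  7.02201245e-04]), 'joint_torque': array([ 7.43804480e-05, -4.46458447e+01, -4.06440032e+01,  6.97732461e-02,
        2.96293467e-02, -1.64545149e-04]), 'ee_pos': array([ 0.19376066, -0.56791514,  0.40347778]), 'tcp_rot': array([[ 9.46419680e-01,  3.22938801e-01, -5.65310350e-04],
       [ 3.22939284e-01, -9.46417711e-01,  1.93261050e-03],
       [ 8.90951916e-05, -2.01162153e-03, -9.99997973e-01]]), 'force': array([-0.50153394,  0.11984972, -0.08829541]), 'torque': array([-0.03041819,  0.01870372, -0.02077576]), 'gripper_force': 0.0, 'opening': 0.08772441829017266}
top [[506.9282972    0.         280.6407603 ]
 [  0.         506.9282972  208.76732014]
 [  0.           0.           1.        ]] [[ 0.0106113   0.99388001 -0.10995418  0.43559316]
 [-0.99978816  0.0086059  -0.01869708  0.03613303]
 [-0.0176364   0.11012929  0.99376078  1.24986765]
 [ 0.          0.          0.          1.        ]]
side [[444.71594684   0.         288.5398024 ]
 [  0.         444.71594684 217.2096001 ]
 [  0.           0.           1.        ]] [[-0.98164532  0.15026738 -0.1174401   0.45776611]
 [-0.19007605 -0.72046733  0.66693172  0.73574859]
 [ 0.01560633  0.67701295  0.73580562  0.87906666]
 [ 0.          0.          0.          1.        ]]
[[-5.23591735e-04  9.65627192e-01  2.59930476e-01  7.15342771e-02]
 [ 9.99998774e-01  1.22050414e-04  1.56094007e-03  9.51235104e-04]
 [ 1.47556155e-03  2.59930974e-01 -9.65626072e-01  1.87202943e-02]
 [ 0.00000000e+00  0.00000000e+00  0.00000000e+00  1.00000000e+00]] ['pixels', 'range_z', 'camera_matrix', 'T_tool_cam']
```

View pics/top0.png

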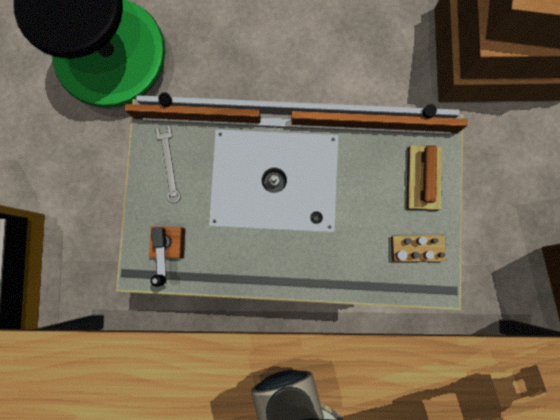

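View pics/side0.png

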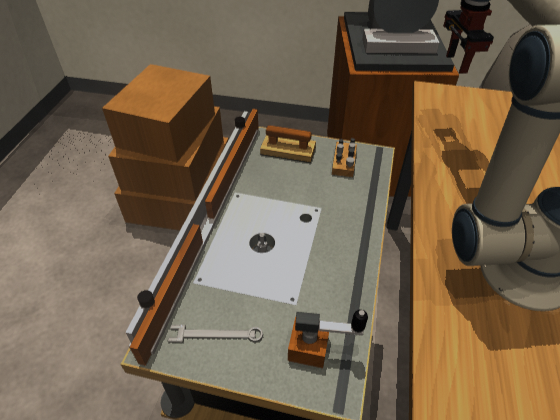

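Top view: crank head (158,237), knob (157,281) pointing at the arm, holder (167,243), crank hole (317,217), bit (274,180). Side view: head (307,323), knob (360,320), crank hole (306,218), bit (262,241).

```bash
python3 - <<'E'
from h import *
for n,(hu,hv),box in[("top",(317,217),(135,220,190,295)),("side",(306,218),(285,300,375,365))]:
    f=np.load(n+"0.npz"); im,z,K,T=[f[k] for k in("im","z","K","T")]
    W=cloud(z,K,T)
    x,y=(hu,hv); pl=W[y-20:y+20,x-25:x-12]; tz=np.nanmedian(pl[...,2]); print(n,"plate z",tz)
    # dark hole blob
    g=cv2.cvtColor(im,cv2.COLOR_BGR2GRAY)[y-14:y+14,x-14:x+14]
    m=(g<90).astype(np.uint8); nn,l,st,c=cv2.connectedComponentsWithStats(m)
    i=1+np.argmax(st[1:,4]); u,v=c[i]+[x-14,y-14]; print("hole px",u,v,st[i],ray(u,v,K,T,tz))
    a,b,c2,d=box; S=W[b:d,a:c2].reshape(-1,3); C=im[b:d,a:c2].reshape(-1,3)
    for lo,hi,nm in[(.045,.055,"holdertop"),(.104,.13,"headtop"),(.084,.101,"arm"),(.135,.165,"knob")]:
        k=(S[:,2]-tz>lo)&(S[:,2]-tz<hi); Q=S[k]
        if len(Q)>4: print(nm,len(Q),np.median(Q,0).round(4),Q.min(0).round(4),Q.max(0).round(4))
    pts=S[S[:,2]-tz>.084]; pts=pts[np.isfinite(pts).all(1)]
E
```

```text
top plate z 0.05035390238375581
hole px 316.0973451327434 217.1150442477876 [  8   9  12  12 113] [ 0.54910551 -0.02568789  0.0503539 ]
holdertop 510 [0.4824 0.3066 0.0992] [0.4508 0.286  0.0954] [0.5214 0.3572 0.1048]
headtop 266 [0.4902 0.3195 0.1648] [0.3905 0.3007 0.1544] [0.5141 0.3355 0.18  ]
arm 282 [0.4455 0.3152 0.1466] [0.3917 0.3041 0.1358] [0.5134 0.3299 0.1512]
knob 123 [0.4018 0.3122 0.1948] [0.389  0.3014 0.1854] [0.4139 0.3258 0.2059]
side plate z 0.05075745474156912
hole px 305.32894736842104 217.48684210526315 [ 8 10 12  8 76] [ 0.54816694 -0.02277271  0.05075745]
holdertop 751 [0.4827 0.3416 0.1004] [0.4497 0.2901 0.096 ] [0.5202 0.3611 0.1057]
headtop 435 [0.4857 0.3285 0.1662] [0.3881 0.3129 0.1548] [0.513  0.3394 0.1806]
arm 473 [0.4441 0.3261 0.1477] [0.3886 0.3094 0.1363] [0.5115 0.3393 0.1517]
knob 175 [0.4006 0.3221 0.1963] [0.3879 0.307  0.1859] [0.4125 0.3309 0.2058]
```

{"op": "arm_command", "data": {"motion": [[[0.44,0.68,0],[0,0,1],0],[[0.44,0.68,0],[0,0,1],0],[[0.44,0.68,0],[0,0,1],0],[[0.44,0.68,0],[0,0,1],0],[[0.44,0.68,0],[0,0,1],0],[[0.44,0.68,0],[0,0,1],0],[[0.44,0.68,0],[0,0,1],0],[[0.44,0.68,0],[0,0,1],0],[[0.44,0.68,0],[0,0,1],0],[[0.44,0.68,0],[0,0,1],0],[[0.44,0.68,0],[0,0,1],0],[[0.44,0.68,0],[0,0,1],0],[[0.44,0.68,0],[0,0,1],0],[[0.44,0.68,0],[0,0,1],0],[[0.44,0.68,0],[0,0,1],0],[[0.44,0.68,0],[0,0,1],0],[[0.44,0.68,0],[0,0,1],0],[[0.44,0.68,0],[0,0,1],0],[[0.44,0.68,0],[0,0,1],0],[[0.44,0.68,0],[0,0,1],0]], "squeeze": 30}}

```text
t: 1.82
ee_pos: [0.5463, -0.0223, 0.4043]
tcp_rot: [[-0.918, 0.396, -0.0], [0.396, 0.918, 0.0], [0.0, -0.0, -1.0]]
force: [1.3, -0.2, -1.3]
opening: 0.0877
gripper_force: 0.0
```

{"op": "arm_command", "data": {"motion": [[[0,0,0],[0,0,1],0],[[0,0,0],[0,0,1],0],[[0,0,0],[0,0,1],0],[[0,0,0],[0,0,0.45],0],[[0,0,0],[0,0,0],0],[[0,0,0],[0,0,0],0]]}}

```text
t: 2.32
ee_pos: [0.5458, -0.0239, 0.4043]
tcp_rot: [[-1.0, 0.001, -0.001], [0.001, 1.0, 0.0], [0.001, 0.0, -1.0]]
force: [-0.8, 0.2, 1.4]
opening: 0.0875
gripper_force: 0.0
```

```bash
python3 - <<'E'
from h import *
s=manip.observe(); print(s["t"],s["ee_pos"],s["tcp_rot"].round(4),s["qpos"].round(3),s["force"],s["torque"])
im,z,K,T=cam("wrist"); cv2.imwrite("pics/w1.png",im); np.savez("w1.npz",im=im,z=z,K=K,T=T)
E
```

```text
2.3167 [ 0.54575428 -0.02389491  0.40432341] [[-1.e+00  8.e-04 -5.e-04]
 [ 8.e-04  1.e+00  1.e-04]
 [ 5.e-04  1.e-04 -1.e+00]] [-0.106 -0.054  1.378  0.     1.818 -1.676] [-0.75542936  0.24692037  1.38342826] [ 0.01790427 -0.15038981  0.02571246]
```

View pics/w1.png

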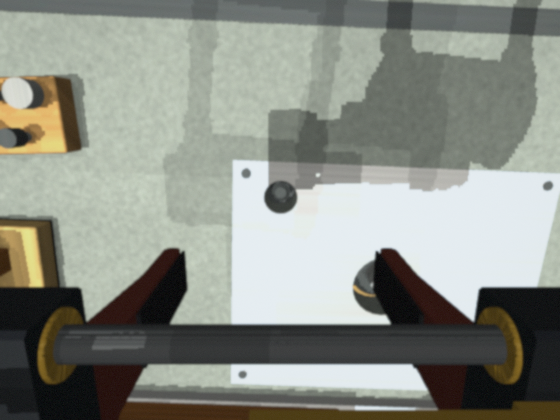

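Wrist view: crank hole at (281,197) with the screw's tip faintly inside, bit hole at (378,287) partly behind a finger, rack at left.

```bash
cat >> h.py <<'E'
def hole(im,K,T,u0,v0,h,r=28,thr=110):
    g=cv2.cvtColor(im,cv2.COLOR_BGR2GRAY); m=np.zeros_like(g); cv2.circle(m,(u0,v0),r,255,-1)
    m&=(g<thr).astype(np.uint8)*255
    cs,_=cv2.findContours(m,cv2.RETR_EXTERNAL,cv2.CHAIN_APPROX_NONE); c=max(cs,key=cv2.contourArea)
    P=np.array([ray(u,v,K,T,h)[:2] for u,v in cv2.convexHull(c)[:,0]],np.float32)
    (cx,cy),(a,b),_=cv2.fitEllipse(P); return cx,cy,a,b
E
python3 - <<'E'
from h import *
f=np.load("w1.npz"); im,z,K,T=[f[k] for k in("im","z","K","T")]
W=cloud(z,K,T); print("plate z",np.nanmedian(W[200:240,320:350,2]))
for t in(90,110,130): print(hole(im,K,T,281,197,.0505,thr=t))
E
```

```text
plate z 0.05167650234072124
(0.5487982630729675, -0.023677900433540344, 0.028104722499847412, 0.02862550877034664)
(0.5487200617790222, -0.02355516515672207, 0.02884717844426632, 0.029623595997691154)
(0.5472003221511841, -0.021419711410999298, 0.029474493116140366, 0.036478400230407715)
```

{"op": "arm_command", "data": {"motion": [[[-0.1,0.6,0.1],[0,0,0],0],[[-0.1,0.6,0.1],[0,0,0],0],[[-0.1,0.6,0.1],[0,0,0],0],[[-0.1,0.6,0.1],[0,0,0],0],[[-0.1,0.6,0.1],[0,0,0],0],[[-0.1,0.6,0.1],[0,0,0],0],[[-0.1,0.6,0.1],[0,0,0],0],[[-0.1,0.6,0.1],[0,0,0],0],[[-0.1,0.6,0.1],[0,0,0],0],[[-0.1,0.6,0.1],[0,0,0],0],[[-0.1,0.6,0],[0,0,0],0],[[-0.1,0.6,0],[0,0,0],0],[[-0.1,0.6,0],[0,0,0],0],[[-0.1,0.6,0],[0,0,0],0],[[-0.1,0.3,0],[0,0,0],0],[[0,0,0],[0,0,0],0],[[0,0,0],[0,0,0],0],[[0,0,0],[0,0,0],0]]}}

```text
t: 3.87
ee_pos: [0.486, 0.3232, 0.4448]
tcp_rot: [[-1.0, 0.0, 0.0], [0.0, 1.0, -0.001], [-0.0, -0.001, -1.0]]
force: [-0.6, 0.7, -0.3]
opening: 0.0873
gripper_force: 0.0
```

```bash
python3 - <<'E'
from h import *
s=manip.observe(); print(s["t"],s["ee_pos"],s["tcp_rot"].round(4))
im,z,K,T=cam("wrist"); cv2.imwrite("pics/w2.png",im); np.savez("w2.npz",im=im,z=z,K=K,T=T)
E
```

```text
3.8667 [0.48602124 0.32317995 0.44476621] [[-1.e+00  0.e+00  3.e-04]
 [ 0.e+00  1.e+00 -5.e-04]
 [-3.e-04 -5.e-04 -1.e+00]]
```

View pics/w2.png

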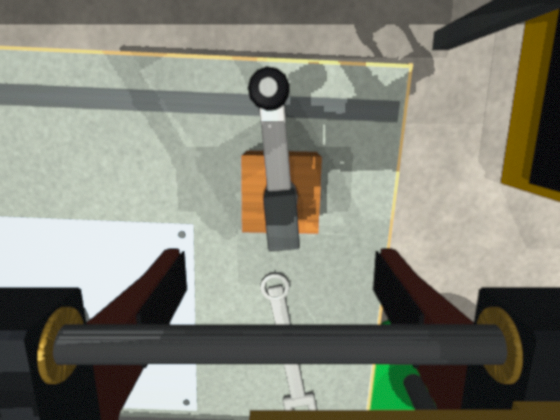

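Wrist view: knob (269,88), arm running down to the head (264–300, 190–250), holder (242–320, 153–233), spanner ring (275,287).

```bash
python3 - <<'E'
from h import *
f=np.load("w2.npz"); im,z,K,T=[f[k] for k in("im","z","K","T")]
W=cloud(z,K,T); print("f",K[0,0],"table z",np.nanmedian(W[250:280,210:250,2]))
print("along col 282:",[(v,W[v,282].round(3)) for v in range(180,256,8)])
S=W[60:260,235:330]; 
def rep(lo,hi,nm,sel=None):
    k=(S[...,2]>lo)&(S[...,2]<hi); Q=S[k]; m=k.astype(np.uint8)
    r=cv2.minAreaRect(Q[:,:2].astype(np.float32)); print(nm,len(Q),np.median(Q,0).round(4),Q.min(0).round(4),Q.max(0).round(4),r)
    return Q
Q=rep(.163,.172,"headtop"); rep(.143,.152,"arm"); rep(.196,.206,"knobtop"); rep(.097,.104,"holder")
E
```

```text
f 373.0032846984263 table z 0.05110041378676278
along col 282: [(180, array([0.464, 0.324, 0.149])), (188, array([0.47 , 0.324, 0.15 ])), (196, array([0.472, 0.324, 0.167])), (204, array([0.478, 0.324, 0.167])), (212, array([0.484, 0.324, 0.168])), (220, array([0.49 , 0.324, 0.167])), (228, array([0.496, 0.324, 0.168])), (236, array([0.502, 0.324, 0.167])), (244, array([0.508, 0.324, 0.168])), (252, array([0.558, 0.325, 0.052]))]
headtop 1841 [0.4916 0.3236 0.1672] [0.4053 0.3107 0.1632] [0.5143 0.337  0.1707] ((0.4602838158607483, 0.32093164324760437), (0.10840390622615814, 0.024012451991438866), 4.8821845054626465)
arm 2009 [0.4418 0.3194 0.1491] [0.4106 0.3079 0.1431] [0.4738 0.3336 0.1516] ((0.4420830011367798, 0.31986358761787415), (0.06190858781337738, 0.022952543571591377), 4.278641700744629)
knobtop 1140 [0.4016 0.3161 0.1979] [0.3906 0.3048 0.196 ] [0.4128 0.327  0.2055] ((0.4015222191810608, 0.3158434331417084), (0.022016610950231552, 0.02172684483230114), 23.427490234375)
holder 3786 [0.4812 0.3335 0.1013] [0.4506 0.2879 0.0973] [0.5215 0.3587 0.1035] ((0.486111581325531, 0.3231517970561981), (0.07017270475625992, 0.07002842426300049), 89.01204681396484)
```

{"op": "arm_command", "data": {"motion": [[[0,0,-0.4],[0,0,0.35],0],[[0,0,-0.4],[0,0,0.36],0],[[0,0,-0.4],[0,0,0],0],[[0,0,-0.4],[0,0,0],0],[[0,0,-0.4],[0,0,0],0],[[0,0,-0.4],[0,0,0],0],[[0,0,-0.4],[0,0,0],0],[[0,0,-0.2],[0,0,0],0],[[0,0,-0.1],[0,0,0],0],[[0,0,0],[0,0,0],0],[[0,0,0],[0,0,0],0]]}}

```text
t: 4.83
ee_pos: [0.486, 0.3238, 0.3215]
tcp_rot: [[-0.996, -0.086, 0.001], [-0.086, 0.996, 0.0], [-0.001, 0.0, -1.0]]
force: [0.4, 0.3, 1.4]
opening: 0.0877
gripper_force: 0.0
```

{"op": "arm_command", "data": {"motion": [[[0,0,0],[0,0,0],120],[[0,0,0],[0,0,0],140],[[0,0,0],[0,0,0],160],[[0,0,0],[0,0,0],175],[[0,0,0],[0,0,0],190],[[0,0,0],[0,0,0],210],[[0,0,0],[0,0,0],230],[[0,0,0],[0,0,0],255],[[0,0,0],[0,0,0],255],[[0,0,0],[0,0,0],255],[[0,0,0],[0,0,0],255],[[0,0,0],[0,0,0],255]], "squeeze": 30}}

```text
t: 5.83
ee_pos: [0.4857, 0.3241, 0.3206]
tcp_rot: [[-0.996, -0.086, -0.0], [-0.086, 0.996, 0.0], [0.0, 0.0, -1.0]]
force: [0.7, 0.0, 0.1]
opening: 0.0241
gripper_force: 30.0
```

{"op": "arm_command", "data": {"motion": [[[0,0,0.1],[0,0,0],255],[[0,0,0.15],[0,0,0],255],[[0,0,0.2],[0,0,0],255],[[0,0,0.2],[0,0,0],255],[[0,0,0.25],[0,0,0],255],[[0,0,0.25],[0,0,0],255],[[0,0,0.25],[0,0,0],255],[[0,0,0.25],[0,0,0],255],[[0,0,0.25],[0,0,0],255],[[0,0,0.1],[0,0,0],255],[[0,0,0],[0,0,0],255],[[0,0,0],[0,0,0],255]]}}

```text
t: 6.83
ee_pos: [0.4858, 0.3242, 0.4007]
tcp_rot: [[-0.996, -0.086, 0.0], [-0.086, 0.996, 0.0], [-0.0, 0.0, -1.0]]
force: [-0.1, 0.3, -3.1]
opening: 0.0239
gripper_force: 30.0
```

```bash
python3 - <<'E'
from h import *
s=manip.observe(); print(s["t"],s["ee_pos"],s["qpos"].round(3),s["force"],s["torque"],s["opening"])
im,z,K,T=cam("side"); cv2.imwrite("pics/s1.png",im[170:420,200:480]); np.savez("s1.npz",im=im,z=z,K=K,T=T)
E
```

```text
6.8333 [0.4857988  0.32415206 0.40070667] [ 0.53   0.047  1.284 -0.     1.811 -1.127] [-0.05377191  0.31401112 -3.07832517] [ 0.04422466 -0.09704022  0.07436425] 0.023854987258483732
```

View pics/s1.png

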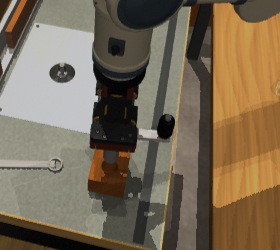

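{"op": "arm_command", "data": {"motion": [[[0.09,-0.2,0],[0,0,0],255],[[0.09,-0.4,0],[0,0,0],255],[[0.09,-0.5,0],[0,0,0],255],[[0.09,-0.5,0],[0,0,0],255],[[0.09,-0.5,0],[0,0,0],255],[[0.09,-0.5,0],[0,0,0],255],[[0.09,-0.5,0],[0,0,0],255],[[0.09,-0.5,0],[0,0,0],255],[[0.09,-0.5,0],[0,0,0],255],[[0.09,-0.5,0],[0,0,0],255],[[0.09,-0.5,0],[0,0,0],255],[[0.09,-0.5,0],[0,0,0],255],[[0.09,-0.5,0],[0,0,0],255],[[0.09,-0.5,0],[0,0,0],255],[[0.09,-0.5,0],[0,0,0],255],[[0.09,-0.5,0],[0,0,0],255],[[0.09,-0.5,0],[0,0,0],255],[[0.04,-0.5,0],[0,0,0],255],[[0,-0.08,0],[0,0,0],255],[[0,0,0],[0,0,0],255]]}}

```text
t: 8.55
ee_pos: [0.5485, -0.0246, 0.3999]
tcp_rot: [[-0.996, -0.084, -0.001], [-0.084, 0.996, -0.0], [0.001, 0.0, -1.0]]
force: [-0.6, 1.6, -3.7]
opening: 0.0238
gripper_force: 30.0
```

{"op": "arm_command", "data": {"motion": [[[0,0,-0.4],[0,0,0],255],[[0,0,-0.4],[0,0,0],255],[[0,0,-0.4],[0,0,0],255],[[0,0,-0.3],[0,0,0],255],[[0,0,0],[0,0,0],255],[[0,0,0],[0,0,0],255],[[0,0,0],[0,0,0],255]]}}

```text
t: 9.13
ee_pos: [0.5486, -0.0228, 0.3417]
tcp_rot: [[-0.996, -0.087, 0.001], [-0.087, 0.996, -0.0], [-0.001, -0.0, -1.0]]
force: [0.1, -0.2, -4.6]
opening: 0.0241
gripper_force: 30.0
```

```bash
python3 - <<'E'
from h import *
s=manip.observe(); print(s["t"],s["ee_pos"],s["tcp_rot"].round(4),s["qpos"].round(3),s["force"],s["torque"],s["opening"])
a=cam("wrist"); b=cam("side"); c=cam("top")
for n,x in zip("wsu",(a,b,c)): np.savez(n+"3.npz",im=x[0],z=x[1],K=x[2],T=x[3])
bb=cv2.resize(b[0][140:270,230:400],None,fx=2,fy=2)
cv2.imwrite("pics/m3.png",np.hstack([cv2.resize(a[0],(400,300)),cv2.copyMakeBorder(bb,0,40,0,0,0)]))
E
```

```text
9.1333 [ 0.54862561 -0.02275003  0.34168389] [[-9.962e-01 -8.680e-02  1.300e-03]
 [-8.680e-02  9.962e-01 -0.000e+00]
 [-1.300e-03 -2.000e-04 -1.000e+00]] [-0.103 -0.05   1.485  0.     1.705 -1.761] [ 0.10410961 -0.15014735 -4.63240315] [ 0.04967537 -0.17240145 -0.06035837] 0.024130600236560013
```

View pics/m3.png

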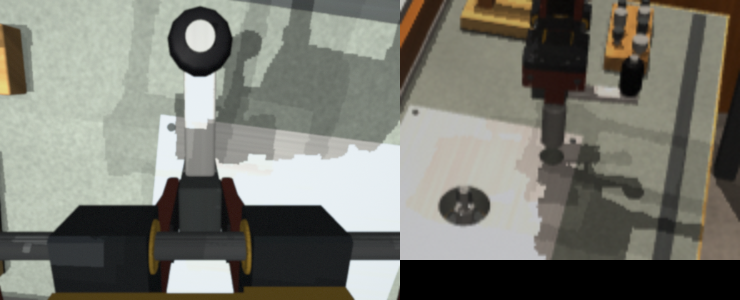

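Wrist view: the crank is upright in the grip with its arm towards the robot. Side view: the shaft's foot is right over the hole, at about (552,155). Going down gently.

{"op": "arm_command", "data": {"motion": [[[0,0,-0.2],[0,0,0],255],[[0,0,-0.2],[0,0,0],255],[[0,0,-0.15],[0,0,0],255],[[0,0,-0.1],[0,0,0],255],[[0,0,-0.05],[0,0,0],255],[[0,0,-0.05],[0,0,0],255],[[0,0,-0.05],[0,0,0],255],[[0,0,0],[0,0,0],255],[[0,0,0],[0,0,0],255]]}}

```text
t: 10.03
ee_pos: [0.5486, -0.0231, 0.3088]
tcp_rot: [[-0.996, -0.086, 0.0], [-0.086, 0.996, -0.0], [-0.0, -0.0, -1.0]]
force: [-0.1, 0.2, -4.0]
opening: 0.0239
gripper_force: 30.0
```

{"op": "arm_command", "data": {"motion": [[[0,0,-0.06],[0,0,0],255],[[0,0,-0.06],[0,0,0],255],[[0,0,-0.06],[0,0,0],255],[[0,0,-0.06],[0,0,0],255],[[0,0,-0.06],[0,0,0],255],[[0,0,0],[0,0,0],255],[[0,0,0],[0,0,0],255]]}}

```text
t: 10.62
ee_pos: [0.5485, -0.0231, 0.2963]
tcp_rot: [[-0.996, -0.086, -0.001], [-0.086, 0.996, 0.0], [0.001, 0.0, -1.0]]
force: [0.4, -0.2, -4.3]
opening: 0.024
gripper_force: 30.0
```

{"op": "arm_command", "data": {"motion": [[[0,0,0],[0,0,0.3],255],[[0,0,0],[0,0,0.5],255],[[0,0,0],[0,0,0.5],255],[[0,0,0],[0,0,0.5],255],[[0,0,0],[0,0,0.5],255],[[0,0,0],[0,0,0.5],255],[[0,0,0],[0,0,0.5],255],[[0,0,0],[0,0,0.5],255],[[0,0,0],[0,0,0.5],255],[[0,0,0],[0,0,0.5],255],[[0,0,0],[0,0,0.5],255],[[0,0,0],[0,0,0.5],255],[[0,0,0],[0,0,0.2],255],[[0,0,0],[0,0,0],255],[[0,0,0],[0,0,0],255]]}}

```text
t: 11.87
ee_pos: [0.5486, -0.0231, 0.2967]
tcp_rot: [[-0.693, -0.721, 0.0], [-0.721, 0.693, -0.0], [-0.0, -0.0, -1.0]]
force: [-0.5, -0.2, -3.6]
opening: 0.0237
gripper_force: 30.0
```

```bash
python3 - <<'E'
from h import *
s=manip.observe(); print(s["t"],s["ee_pos"],s["qpos"].round(3),s["force"],s["torque"],s["opening"])
E
```

```text
11.8667 [ 0.54855895 -0.02308832  0.2967308 ] [-0.104 -0.04   1.555  0.     1.627 -2.48 ] [-0.50171556 -0.16602026 -3.60406643] [ 0.09646324 -0.13362099  0.02597094] 0.023698919852585865
```

{"op": "arm_command", "data": {"motion": [[[0,0,-0.06],[0,0,0],255],[[0,0,-0.06],[0,0,0],255],[[0,0,-0.03],[0,0,0],255],[[0,0,-0.02],[0,0,0],255],[[0,0,0],[0,0,0],255],[[0,0,0],[0,0,0],255]]}}

```text
t: 12.37
ee_pos: [0.5485, -0.0231, 0.2897]
tcp_rot: [[-0.692, -0.722, -0.0], [-0.722, 0.692, 0.0], [0.0, 0.0, -1.0]]
force: [0.6, -0.2, -4.6]
opening: 0.0237
gripper_force: 30.0
```

{"op": "arm_command", "data": {"motion": [[[0,0,-0.02],[0,0,0],255],[[0,0,-0.01],[0,0,0],255],[[0,0,0],[0,0,0],255],[[0,0,0],[0,0,0],255]]}}

```text
t: 12.7
ee_pos: [0.5486, -0.0231, 0.2886]
tcp_rot: [[-0.692, -0.722, -0.0], [-0.722, 0.692, -0.0], [0.0, 0.0, -1.0]]
force: [-1.0, -0.0, -4.1]
opening: 0.024
gripper_force: 30.0
```

{"op": "arm_command", "data": {"motion": [[[0,0,-0.02],[0,0,0],255],[[0,0,-0.01],[0,0,0],255],[[0,0,0],[0,0,0],255],[[0,0,0],[0,0,0],255]]}}

```text
t: 13.03
ee_pos: [0.5485, -0.0231, 0.2874]
tcp_rot: [[-0.692, -0.722, -0.0], [-0.722, 0.692, -0.0], [0.0, 0.0, -1.0]]
force: [0.3, -0.4, -4.2]
opening: 0.024
gripper_force: 30.0
```

{"op": "arm_command", "data": {"motion": [[[0,0,-0.02],[0,0,0],255],[[0,0,-0.01],[0,0,0],255],[[0,0,0],[0,0,0],255],[[0,0,0],[0,0,0],255]]}}

```text
t: 13.37
ee_pos: [0.5485, -0.0231, 0.2861]
tcp_rot: [[-0.692, -0.722, -0.0], [-0.722, 0.692, 0.0], [0.0, 0.0, -1.0]]
force: [0.3, -0.8, -4.1]
opening: 0.0238
gripper_force: 30.0
```

{"op": "arm_command", "data": {"motion": [[[0,0,-0.02],[0,0,0],255],[[0,0,-0.01],[0,0,0],255],[[0,0,0],[0,0,0],255],[[0,0,0],[0,0,0],255]]}}

```text
t: 13.7
ee_pos: [0.5485, -0.0231, 0.2849]
tcp_rot: [[-0.692, -0.722, -0.0], [-0.722, 0.692, -0.0], [0.0, 0.0, -1.0]]
force: [0.3, 0.4, -3.3]
opening: 0.0237
gripper_force: 30.0
```

{"op": "arm_command", "data": {"motion": [[[0,0,-0.02],[0,0,0],255],[[0,0,-0.01],[0,0,0],255],[[0,0,0],[0,0,0],255],[[0,0,0],[0,0,0],255]]}}

```text
t: 14.03
ee_pos: [0.5485, -0.0231, 0.2838]
tcp_rot: [[-0.692, -0.722, -0.0], [-0.722, 0.692, 0.0], [0.0, 0.0, -1.0]]
force: [-0.5, 0.8, -3.9]
opening: 0.0239
gripper_force: 30.0
```

```bash
python3 - <<'E'
from h import *
s=manip.observe(); print(s["t"],s["ee_pos"],s["force"],s["torque"],s["opening"])
E
```

```text
14.0333 [ 0.54853777 -0.02307495  0.28377046] [-0.46147419  0.7549724  -3.94747807] [ 0.09690288 -0.08606426 -0.04457403] 0.0238614008320709
```

{"op": "arm_command", "data": {"motion": [[[0,0,-0.03],[0,0,0],255],[[0,0,-0.03],[0,0,0],255],[[0,0,-0.03],[0,0,0],255],[[0,0,0],[0,0,0],255],[[0,0,0],[0,0,0],255]]}}

```text
t: 14.45
ee_pos: [0.5485, -0.0231, 0.28]
tcp_rot: [[-0.692, -0.722, -0.0], [-0.722, 0.692, 0.0], [0.0, 0.0, -1.0]]
force: [-0.5, 0.9, -3.6]
opening: 0.0238
gripper_force: 30.0
```

{"op": "arm_command", "data": {"motion": [[[0,0,-0.03],[0,0,0],255],[[0,0,-0.03],[0,0,0],255],[[0,0,-0.03],[0,0,0],255],[[0,0,0],[0,0,0],255],[[0,0,0],[0,0,0],255]]}}

```text
t: 14.87
ee_pos: [0.5485, -0.0231, 0.2764]
tcp_rot: [[-0.692, -0.722, -0.0], [-0.722, 0.692, 0.0], [0.0, 0.0, -1.0]]
force: [-0.2, 0.3, -3.6]
opening: 0.0238
gripper_force: 30.0
```

{"op": "arm_command", "data": {"motion": [[[0,0,-0.03],[0,0,0],255],[[0,0,-0.03],[0,0,0],255],[[0,0,-0.03],[0,0,0],255],[[0,0,0],[0,0,0],255],[[0,0,0],[0,0,0],255]]}}

```text
t: 15.28
ee_pos: [0.5485, -0.0231, 0.2729]
tcp_rot: [[-0.692, -0.722, -0.0], [-0.722, 0.692, 0.0], [0.0, 0.0, -1.0]]
force: [0.0, 0.2, -3.2]
opening: 0.0236
gripper_force: 30.0
```

{"op": "arm_command", "data": {"motion": [[[0,0,-0.015],[0,0,0],255],[[0,0,-0.015],[0,0,0],255],[[0,0,0],[0,0,0],255],[[0,0,0],[0,0,0],255]]}}

```text
t: 15.62
ee_pos: [0.5485, -0.0231, 0.2718]
tcp_rot: [[-0.692, -0.722, -0.0], [-0.722, 0.692, -0.0], [0.0, 0.0, -1.0]]
force: [0.4, -0.1, -3.8]
opening: 0.0238
gripper_force: 30.0
```

{"op": "arm_command", "data": {"motion": [[[0,0,-0.015],[0,0,0],255],[[0,0,0],[0,0,0],255],[[0,0,0],[0,0,0],255]]}}

```text
t: 15.87
ee_pos: [0.5485, -0.0231, 0.2712]
tcp_rot: [[-0.692, -0.722, -0.0], [-0.722, 0.692, 0.0], [0.0, 0.0, -1.0]]
force: [0.6, 0.2, -4.5]
opening: 0.0235
gripper_force: 30.0
```

{"op": "arm_command", "data": {"motion": [[[0,0,-0.015],[0,0,0],255],[[0,0,0],[0,0,0],255],[[0,0,0],[0,0,0],255]]}}

```text
t: 16.12
ee_pos: [0.5485, -0.0231, 0.2706]
tcp_rot: [[-0.692, -0.722, -0.0], [-0.722, 0.692, -0.0], [0.0, 0.0, -1.0]]
force: [0.3, -0.7, -3.5]
opening: 0.024
gripper_force: 30.0
```

{"op": "arm_command", "data": {"motion": [[[0,0,-0.015],[0,0,0],255],[[0,0,0],[0,0,0],255],[[0,0,0],[0,0,0],255]]}}

```text
t: 16.37
ee_pos: [0.5485, -0.0231, 0.2705]
tcp_rot: [[-0.692, -0.722, 0.0], [-0.722, 0.692, -0.0], [-0.0, -0.0, -1.0]]
force: [-0.1, 0.2, 0.9]
opening: 0.0238
gripper_force: 30.0
```

{"op": "arm_command", "data": {"motion": [[[0,0,-0.015],[0,0,0],255],[[0,0,0],[0,0,0],255],[[0,0,0],[0,0,0],255]]}}

```text
t: 16.62
ee_pos: [0.5485, -0.023, 0.2705]
tcp_rot: [[-0.692, -0.722, 0.001], [-0.722, 0.692, -0.0], [-0.001, -0.001, -1.0]]
force: [-3.8, 0.1, 4.8]
opening: 0.0237
gripper_force: 30.0
```

Contact at exactly the home depth (18 mm below the hex top, −44 mm). Relieve the push and wind clockwise with a softer grip.

{"op": "arm_command", "data": {"motion": [[[0,0,0.015],[0,0,-0.1],255],[[0,0,0.01],[0,0,-0.3],255],[[0,0,0],[0,0,-0.3],255],[[0,0,0],[0,0,-0.3],255],[[0,0,0],[0,0,-0.3],255],[[0,0,0],[0,0,-0.3],255]], "squeeze": 20}}

```text
t: 17.12
ee_pos: [0.5487, -0.023, 0.2705]
tcp_rot: [[-0.818, -0.575, 0.001], [-0.575, 0.818, 0.0], [-0.001, -0.0, -1.0]]
force: [-0.7, 0.2, 1.1]
opening: 0.0238
gripper_force: 20.0
```

```bash
cat > st.py <<'E'
from h import *
s=manip.observe(); R=s["tcp_rot"]
print(round(s["t"],2),s["ee_pos"].round(4),"yaw",np.arctan2(R[1,0],R[0,0]).round(3),"q1,q6",s["qpos"][[0,5]].round(3),"F",s["force"].round(2),"M",s["torque"].round(3),s["opening"].round(4))
E
python3 st.py
```

```text
Traceback (most recent call last):
  File "st.py", line 3, in <module>
    print(round(s["t"],2),s["ee_pos"].round(4),"yaw",np.arctan2(R[1,0],R[0,0]).round(3),"q1,q6",s["qpos"][[0,5]].round(3),"F",s["force"].round(2),"M",s["torque"].round(3),s["opening"].round(4))
                                                                                                                                                                           ^^^^^^^^^^^^^^^^^^
AttributeError: 'float' object has no attribute 'round'
```

```bash
sed -i 's/s\["opening"\].round(4)/round(s["opening"],4)/' st.py; python3 st.py
```

```text
17.12 [ 0.5487 -0.023   0.2705] yaw -2.529 q1,q6 [-0.104 -2.287] F [-0.66  0.16  1.07] M [0.23  0.118 0.154] 0.0238
```

{"op": "arm_command", "data": {"motion": [[[0,0,0],[0,0,-0.4],255],[[0,0,0],[0,0,-0.4],255],[[0,0,0],[0,0,-0.4],255],[[0,0,0],[0,0,-0.4],255],[[0,0,0],[0,0,-0.4],255],[[0,0,0],[0,0,-0.4],255],[[0,0,0],[0,0,-0.4],255],[[0,0,0],[0,0,-0.4],255],[[0,0,0],[0,0,-0.4],255],[[0,0,0],[0,0,-0.4],255]]}}

```text
t: 17.95
ee_pos: [0.5487, -0.0231, 0.2705]
tcp_rot: [[-0.991, -0.131, 0.001], [-0.131, 0.991, -0.0], [-0.001, -0.0, -1.0]]
force: [-1.1, -0.6, 1.0]
opening: 0.0242
gripper_force: 20.0
```

```bash
python3 st.py
```

```text
17.95 [ 0.5487 -0.0231  0.2705] yaw -3.01 q1,q6 [-0.104 -1.807] F [-1.06 -0.59  1.03] M [0.08  0.017 0.107] 0.0242
```

{"op": "arm_command", "data": {"motion": [[[0,0,0],[0,0,-0.55],255],[[0,0,0],[0,0,-0.55],255],[[0,0,0],[0,0,-0.55],255],[[0,0,0],[0,0,-0.55],255],[[0,0,0],[0,0,-0.55],255],[[0,0,0],[0,0,-0.55],255],[[0,0,0],[0,0,-0.55],255],[[0,0,0],[0,0,-0.55],255],[[0,0,0],[0,0,-0.55],255],[[0,0,0],[0,0,-0.55],255],[[0,0,0],[0,0,-0.55],255],[[0,0,0],[0,0,-0.55],255],[[0,0,0],[0,0,-0.55],255],[[0,0,0],[0,0,-0.55],255],[[0,0,0],[0,0,-0.55],255],[[0,0,0],[0,0,-0.55],255],[[0,0,0],[0,0,-0.55],255],[[0,0,0],[0,0,-0.55],255],[[0,0,0],[0,0,-0.55],255],[[0,0,0],[0,0,-0.55],255]]}}

```text
t: 19.62
ee_pos: [0.5486, -0.0234, 0.2705]
tcp_rot: [[-0.372, 0.928, 0.0], [0.928, 0.372, -0.001], [-0.001, 0.0, -1.0]]
force: [-1.3, -1.2, 1.9]
opening: 0.0238
gripper_force: 20.0
```

```bash
python3 st.py; python3 - <<'E'
from h import *
x=cam("side"); cv2.imwrite("pics/s4.png",cv2.resize(x[0][140:290,200:400],None,fx=3,fy=3))
E
```

```text
19.62 [ 0.5486 -0.0234  0.2705] yaw 1.952 q1,q6 [-0.104 -0.486] F [-1.34 -1.19  1.87] M [-0.315  0.232  0.115] 0.0238
```

View pics/s4.png

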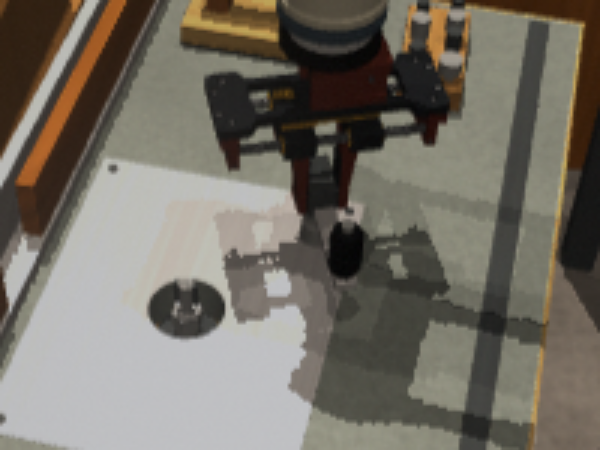

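The crank is turning with the gripper (knob now at (345,245) in the crop, swung to the left) and the bit at (187,300) stands higher. Continuing.

{"op": "arm_command", "data": {"motion": [[[0,0,0],[0,0,-0.55],255],[[0,0,0],[0,0,-0.55],255],[[0,0,0],[0,0,-0.55],255],[[0,0,0],[0,0,-0.55],255],[[0,0,0],[0,0,-0.55],255],[[0,0,0],[0,0,-0.55],255],[[0,0,0],[0,0,-0.55],255],[[0,0,0],[0,0,-0.55],255],[[0,0,0],[0,0,-0.55],255],[[0,0,0],[0,0,-0.55],255],[[0,0,0],[0,0,-0.55],255],[[0,0,0],[0,0,-0.55],255],[[0,0,0],[0,0,-0.55],255],[[0,0,0],[0,0,-0.55],255],[[0,0,0],[0,0,-0.55],255],[[0,0,0],[0,0,-0.55],255],[[0,0,0],[0,0,-0.55],255],[[0,0,0],[0,0,-0.55],255],[[0,0,0],[0,0,-0.55],255],[[0,0,0],[0,0,-0.55],255]]}}

```text
t: 21.33
ee_pos: [0.5484, -0.0233, 0.2705]
tcp_rot: [[0.806, 0.592, -0.001], [0.592, -0.806, -0.001], [-0.001, 0.0, -1.0]]
force: [-3.0, -1.3, 2.9]
opening: 0.0239
gripper_force: 20.0
```

```bash
python3 st.py
```

```text
21.33 [ 0.5484 -0.0233  0.2705] yaw 0.634 q1,q6 [-0.104  0.833] F [-2.97 -1.26  2.91] M [-0.25   0.699  0.173] 0.0239
```

{"op": "arm_command", "data": {"motion": [[[-0.01,-0.005,0.01],[0,0,-0.25],255],[[0,0,0],[0,0,-0.25],255],[[0,0,0],[0,0,-0.25],255],[[0,0,0],[0,0,-0.25],255],[[0,0,0],[0,0,-0.25],255],[[0,0,0],[0,0,-0.25],255]], "squeeze": 14}}

```text
t: 21.83
ee_pos: [0.5482, -0.0234, 0.2705]
tcp_rot: [[0.898, 0.44, -0.0], [0.44, -0.898, -0.0], [-0.0, 0.0, -1.0]]
force: [-1.2, -0.2, 0.6]
opening: 0.0241
gripper_force: 14.0
```

```bash
python3 st.py
```

```text
21.83 [ 0.5482 -0.0234  0.2705] yaw 0.456 q1,q6 [-0.105  1.01 ] F [-1.2  -0.2   0.59] M [-0.193  0.274  0.114] 0.0241
```

{"op": "arm_command", "data": {"motion": [[[0,0,0],[0,0,-0.3],255],[[0,0,0],[0,0,-0.3],255],[[0,0,0],[0,0,-0.3],255],[[0,0,0],[0,0,-0.3],255],[[0,0,0],[0,0,-0.3],255],[[0,0,0],[0,0,-0.3],255],[[0,0,0],[0,0,-0.3],255]]}}

```text
t: 22.42
ee_pos: [0.5481, -0.0234, 0.2706]
tcp_rot: [[0.979, 0.202, -0.0], [0.202, -0.979, -0.0], [-0.0, 0.0, -1.0]]
force: [-1.7, -0.8, 0.9]
opening: 0.0237
gripper_force: 14.0
```

```bash
python3 st.py
```

```text
22.42 [ 0.5481 -0.0234  0.2706] yaw 0.204 q1,q6 [-0.105  1.263] F [-1.74 -0.82  0.87] M [-0.1    0.372  0.133] 0.0237
```

{"op": "arm_command", "data": {"motion": [[[-0.005,0,0],[0,0,-0.25],255],[[0,0,0],[0,0,-0.25],255],[[0,0,0],[0,0,-0.25],255],[[0,0,0],[0,0,-0.25],255],[[0,0,0],[0,0,-0.25],255],[[0,0,0],[0,0,-0.25],255]]}}

```text
t: 22.92
ee_pos: [0.548, -0.0233, 0.2705]
tcp_rot: [[1.0, 0.024, -0.0], [0.024, -1.0, -0.0], [-0.0, 0.0, -1.0]]
force: [-0.6, 0.1, 0.8]
opening: 0.0237
gripper_force: 14.0
```

```bash
python3 st.py
```

```text
22.92 [ 0.548  -0.0233  0.2705] yaw 0.024 q1,q6 [-0.105  1.442] F [-0.58  0.13  0.77] M [-0.05   0.23   0.145] 0.0237
```

{"op": "arm_command", "data": {"motion": [[[0,0,0],[0,0,-0.25],255],[[0,0,0],[0,0,-0.25],255],[[0,0,0],[0,0,-0.25],255],[[0,0,0],[0,0,-0.25],255],[[0,0,0],[0,0,-0.25],255],[[0,0,0],[0,0,-0.25],255]]}}

```text
t: 23.42
ee_pos: [0.548, -0.0233, 0.2705]
tcp_rot: [[0.988, -0.155, -0.0], [-0.155, -0.988, -0.0], [-0.0, 0.0, -1.0]]
force: [-1.8, 0.4, 1.1]
opening: 0.0238
gripper_force: 14.0
```

```bash
python3 st.py
```

```text
23.42 [ 0.548  -0.0233  0.2705] yaw -0.156 q1,q6 [-0.104  1.622] F [-1.84  0.42  1.13] M [0.003 0.244 0.121] 0.0238
```

{"op": "arm_command", "data": {"motion": [[[0,0,0],[0,0,-0.25],255],[[0,0,0],[0,0,-0.25],255],[[0,0,0],[0,0,-0.25],255],[[0,0,0],[0,0,-0.25],255],[[0,0,0],[0,0,-0.25],255],[[0,0,0],[0,0,-0.25],255]]}}

```text
t: 23.92
ee_pos: [0.548, -0.0232, 0.2705]
tcp_rot: [[0.944, -0.33, -0.0], [-0.33, -0.944, 0.0], [-0.0, -0.0, -1.0]]
force: [-1.6, -0.0, -0.0]
opening: 0.024
gripper_force: 14.0
```

```bash
python3 st.py
```

```text
23.92 [ 0.548  -0.0232  0.2705] yaw -0.336 q1,q6 [-0.104  1.802] F [-1.65 -0.02 -0.03] M [-0.014  0.267  0.127] 0.024
```

{"op": "arm_command", "data": {"motion": [[[0,0,0],[0,0,-0.25],255],[[0,0,0],[0,0,-0.25],255],[[0,0,0],[0,0,-0.25],255],[[0,0,0],[0,0,-0.25],255],[[0,0,0],[0,0,-0.25],255],[[0,0,0],[0,0,-0.25],255]]}}

```text
t: 24.42
ee_pos: [0.548, -0.0232, 0.2705]
tcp_rot: [[0.87, -0.493, 0.0], [-0.493, -0.87, 0.0], [-0.0, -0.0, -1.0]]
force: [-1.0, 0.5, 0.2]
opening: 0.0236
gripper_force: 14.0
```

```bash
python3 st.py
```

```text
24.42 [ 0.548  -0.0232  0.2705] yaw -0.516 q1,q6 [-0.104  1.982] F [-1.04  0.52  0.18] M [0.104 0.247 0.154] 0.0236
```

{"op": "arm_command", "data": {"motion": [[[0,0,0],[0,0,-0.25],255],[[0,0,0],[0,0,-0.25],255],[[0,0,0],[0,0,-0.25],255],[[0,0,0],[0,0,-0.25],255],[[0,0,0],[0,0,-0.25],255],[[0,0,0],[0,0,-0.25],255]]}}

```text
t: 24.92
ee_pos: [0.548, -0.0231, 0.2705]
tcp_rot: [[0.767, -0.641, 0.0], [-0.641, -0.767, 0.0], [-0.0, -0.0, -1.0]]
force: [-0.2, 1.0, 1.0]
opening: 0.0241
gripper_force: 14.0
```

```bash
python3 st.py
```

```text
24.92 [ 0.548  -0.0231  0.2705] yaw -0.696 q1,q6 [-0.104  2.162] F [-0.21  1.01  1.01] M [0.199 0.156 0.178] 0.0241
```

{"op": "arm_command", "data": {"motion": [[[0,0,0],[0,0,-0.25],255],[[0,0,0],[0,0,-0.25],255],[[0,0,0],[0,0,-0.25],255],[[0,0,0],[0,0,-0.25],255],[[0,0,0],[0,0,-0.25],255],[[0,0,0],[0,0,-0.25],255]]}}

```text
t: 25.42
ee_pos: [0.548, -0.0231, 0.2705]
tcp_rot: [[0.64, -0.768, 0.0], [-0.768, -0.64, 0.0], [-0.0, -0.0, -1.0]]
force: [-0.5, 0.6, -0.1]
opening: 0.0239
gripper_force: 14.0
```

```bash
python3 st.py
```

```text
25.42 [ 0.548  -0.0231  0.2705] yaw -0.876 q1,q6 [-0.104  2.342] F [-0.54  0.56 -0.1 ] M [0.196 0.187 0.174] 0.0239
```

{"op": "arm_command", "data": {"motion": [[[0,0,0],[0,0,-0.25],255],[[0,0,0],[0,0,-0.25],255],[[0,0,0],[0,0,-0.25],255],[[0,0,0],[0,0,-0.25],255],[[0,0,0],[0,0,-0.25],255]]}}

```text
t: 25.83
ee_pos: [0.5481, -0.0231, 0.2705]
tcp_rot: [[0.518, -0.855, 0.0], [-0.855, -0.518, 0.0], [-0.0, -0.0, -1.0]]
force: [-1.0, 0.9, 0.4]
opening: 0.0239
gripper_force: 14.0
```

```bash
python3 st.py
```

```text
25.83 [ 0.5481 -0.0231  0.2705] yaw -1.026 q1,q6 [-0.104  2.492] F [-1.04  0.86  0.45] M [0.252 0.138 0.088] 0.0239
```

Joint 6 near its range: let go, rise 30 mm, half-turn back, regrip.

{"op": "arm_command", "data": {"motion": [[[0,0,0],[0,0,0],120],[[0,0,0],[0,0,0],60],[[0,0,0],[0,0,0],0],[[0,0,0],[0,0,0],0],[[0,0,0],[0,0,0],0],[[0,0,0],[0,0,0],0],[[0,0,0],[0,0,0],0],[[0,0,0],[0,0,0],0]]}}

```text
t: 26.5
ee_pos: [0.5479, -0.0233, 0.2708]
tcp_rot: [[0.518, -0.855, 0.0], [-0.855, -0.518, 0.0], [0.0, -0.0, -1.0]]
force: [-0.4, 0.3, -0.2]
opening: 0.0741
gripper_force: 0.0
```

```bash
python3 st.py
```

```text
26.5 [ 0.5479 -0.0233  0.2708] yaw -1.026 q1,q6 [-0.105  2.492] F [-0.37  0.29 -0.15] M [ 0.164  0.016 -0.022] 0.0741
```

{"op": "arm_command", "data": {"motion": [[[0,0,0.15],[0,0,0],0],[[0,0,0.2],[0,0,0],0],[[0,0,0.2],[0,0,0],0],[[0,0,0.2],[0,0,0.5],0],[[0,0,0],[0,0,1],0],[[0,0,0],[0,0,1],0],[[0,0,0],[0,0,1],0],[[0,0,0],[0,0,1],0],[[0,0,0],[0,0,1],0],[[0,0,0],[0,0,1],0],[[0,0,0],[0,0,1],0],[[0,0,0],[0,0,1],0],[[0,0,0],[0,0,1],0],[[0,0,0],[0,0,1],0],[[0,0,0],[0,0,1],0],[[0,0,0],[0,0,1],0]]}}

```text
t: 27.83
ee_pos: [0.5481, -0.0233, 0.3021]
tcp_rot: [[0.887, 0.462, 0.001], [0.462, -0.887, -0.0], [0.001, 0.001, -1.0]]
force: [0.1, 0.7, 0.2]
opening: 0.0881
gripper_force: 0.0
```

{"op": "arm_command", "data": {"motion": [[[0,0,0],[0,0,1],0],[[0,0,0],[0,0,1],0],[[0,0,0],[0,0,1],0],[[0,0,0],[0,0,1],0],[[0,0,0],[0,0,1],0],[[0,0,0],[0,0,1],0],[[0,0,0],[0,0,1],0],[[0,0,0],[0,0,1],0],[[0,0,0],[0,0,1],0],[[0,0,0],[0,0,1],0],[[0,0,0],[0,0,1],0],[[0,0,0],[0,0,1],0],[[0,0,0],[0,0,1],0],[[0,0,0],[0,0,0.68],0],[[0,0,0],[0,0,0],0],[[0,0,0],[0,0,0],0]]}}

```text
t: 29.17
ee_pos: [0.5481, -0.0233, 0.3018]
tcp_rot: [[-0.516, 0.857, 0.001], [0.857, 0.516, -0.0], [-0.001, 0.001, -1.0]]
force: [0.5, 0.3, -0.4]
opening: 0.0878
gripper_force: 0.0
```

```bash
python3 st.py; python3 - <<'E'
from h import *
x=cam("wrist"); y=cam("side")
cv2.imwrite("pics/w5.png",np.hstack([cv2.resize(x[0],(400,300)),cv2.resize(y[0][140:290,200:400],(400,300))]))
E
```

```text
29.17 [ 0.5481 -0.0233  0.3018] yaw 2.113 q1,q6 [-0.104 -0.647] F [ 0.49  0.34 -0.37] M [-0.001 -0.099  0.018] 0.0878
```

View pics/w5.png

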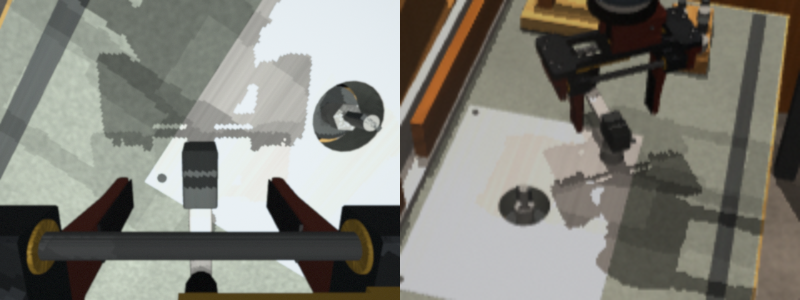

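Wrist view: head upright at (200,175), square and midway between the fingers; side view: crank standing seated, bit at (523,205). Lower and regrip.

{"op": "arm_command", "data": {"motion": [[[0,0,-0.2],[0,0,0],0],[[0,0,-0.2],[0,0,0],0],[[0,0,-0.2],[0,0,0],0],[[0,0,-0.15],[0,0,0],0],[[0,0,0],[0,0,0],120],[[0,0,0],[0,0,0],160],[[0,0,0],[0,0,0],180],[[0,0,0],[0,0,0],200],[[0,0,0],[0,0,0],220],[[0,0,0],[0,0,0],240],[[0,0,0],[0,0,0],255],[[0,0,0],[0,0,0],255],[[0,0,0],[0,0,0],255],[[0,0,0],[0,0,0],255]], "squeeze": 14}}

```text
t: 30.43
ee_pos: [0.548, -0.0233, 0.2709]
tcp_rot: [[-0.518, 0.855, 0.0], [0.855, 0.518, -0.0], [-0.0, 0.0, -1.0]]
force: [0.1, -0.1, -0.4]
opening: 0.0246
gripper_force: 1.3
```

```bash
python3 st.py
```

```text
30.43 [ 0.548  -0.0233  0.2709] yaw 2.116 q1,q6 [-0.105 -0.649] F [ 0.1  -0.07 -0.37] M [ 0.137 -0.407  0.065] 0.0246
```

{"op": "arm_command", "data": {"motion": [[[0,0,0],[0,0,-0.2],255],[[0,0,0],[0,0,-0.2],255],[[0,0,0],[0,0,-0.2],255],[[0,0,0],[0,0,-0.2],255]]}}

```text
t: 30.77
ee_pos: [0.548, -0.0232, 0.2709]
tcp_rot: [[-0.432, 0.902, 0.0], [0.902, 0.432, 0.0], [-0.0, 0.0, -1.0]]
force: [0.8, 0.2, 0.3]
opening: 0.0237
gripper_force: 14.0
```

```bash
python3 st.py
```

```text
30.77 [ 0.548  -0.0232  0.2709] yaw 2.017 q1,q6 [-0.104 -0.551] F [0.83 0.16 0.33] M [ 0.099 -0.304  0.11 ] 0.0237
```

{"op": "arm_command", "data": {"motion": [[[0,0,0],[0,0,-0.25],255],[[0,0,0],[0,0,-0.25],255],[[0,0,0],[0,0,-0.25],255],[[0,0,0],[0,0,-0.25],255],[[0,0,0],[0,0,-0.25],255],[[0,0,0],[0,0,-0.25],255]]}}

```text
t: 31.27
ee_pos: [0.548, -0.0232, 0.2709]
tcp_rot: [[-0.263, 0.965, 0.0], [0.965, 0.263, 0.0], [0.0, 0.0, -1.0]]
force: [1.4, -0.2, -0.3]
opening: 0.0237
gripper_force: 14.0
```

```bash
python3 st.py
```

```text
31.27 [ 0.548  -0.0232  0.2709] yaw 1.837 q1,q6 [-0.104 -0.371] F [ 1.42 -0.23 -0.3 ] M [ 0.139 -0.41   0.218] 0.0237
```

{"op": "arm_command", "data": {"motion": [[[0,0,0],[0,0,-0.2],255],[[0,0,0],[0,0,-0.2],255],[[0,0,0],[0,0,-0.2],255]]}}

```text
t: 31.52
ee_pos: [0.548, -0.0232, 0.2709]
tcp_rot: [[-0.193, 0.981, 0.0], [0.981, 0.193, 0.0], [0.0, 0.0, -1.0]]
force: [1.5, 0.8, -1.5]
opening: 0.024
gripper_force: 14.0
```

```bash
python3 st.py
```

```text
31.52 [ 0.548  -0.0232  0.2709] yaw 1.765 q1,q6 [-0.104 -0.299] F [ 1.49  0.75 -1.5 ] M [ 0.131 -0.465  0.123] 0.024
```

{"op": "arm_command", "data": {"motion": [[[0,0,0],[0,0,-0.25],255],[[0,0,0],[0,0,-0.25],255],[[0,0,0],[0,0,-0.25],255],[[0,0,0],[0,0,-0.25],255],[[0,0,0],[0,0,-0.25],255],[[0,0,0],[0,0,-0.25],255]]}}

```text
t: 32.02
ee_pos: [0.548, -0.0232, 0.2709]
tcp_rot: [[-0.014, 1.0, 0.0], [1.0, 0.014, 0.0], [0.0, 0.0, -1.0]]
force: [1.5, 1.2, -0.3]
opening: 0.0242
gripper_force: 14.0
```

```bash
python3 st.py
```

```text
32.02 [ 0.548  -0.0232  0.2709] yaw 1.585 q1,q6 [-0.104 -0.119] F [ 1.5   1.22 -0.27] M [ 0.18  -0.501  0.144] 0.0242
```

{"op": "arm_command", "data": {"motion": [[[0.005,0.005,0],[0,0,-0.25],255],[[0,0,0],[0,0,-0.25],255],[[0,0,0],[0,0,-0.25],255],[[0,0,0],[0,0,-0.25],255],[[0,0,0],[0,0,-0.25],255],[[0,0,0],[0,0,-0.25],255]]}}

```text
t: 32.52
ee_pos: [0.5482, -0.0231, 0.271]
tcp_rot: [[0.164, 0.986, 0.0], [0.986, -0.164, -0.0], [-0.0, 0.0, -1.0]]
force: [0.6, 0.6, 0.6]
opening: 0.0251
gripper_force: 15.0
```

```bash
python3 st.py
```

```text
32.52 [ 0.5482 -0.0231  0.271 ] yaw 1.406 q1,q6 [-0.104  0.061] F [0.63 0.65 0.64] M [ 0.03  -0.219  0.509] 0.0251
```

Stop felt (moment 0.51 N m against 0.13 before, pads starting to tilt). Ease off at once.

{"op": "arm_command", "data": {"motion": [[[0,0,0],[0,0,0.25],255],[[0,0,0],[0,0,0.15],255],[[0,0,0],[0,0,0],255]]}}

```text
t: 32.77
ee_pos: [0.5482, -0.0233, 0.271]
tcp_rot: [[0.115, 0.993, 0.0], [0.993, -0.115, -0.001], [-0.0, 0.0, -1.0]]
force: [1.3, -1.2, 0.6]
opening: 0.0247
gripper_force: 13.5
```

```bash
python3 st.py
```

```text
32.77 [ 0.5482 -0.0233  0.271 ] yaw 1.455 q1,q6 [-0.104  0.011] F [ 1.33 -1.21  0.56] M [-0.127 -0.351  0.045] 0.0247
```

{"op": "arm_command", "data": {"motion": [[[0,0,0],[0,0,0],120],[[0,0,0],[0,0,0],60],[[0,0,0],[0,0,0],0],[[0,0,0],[0,0,0],0],[[0,0,0],[0,0,0],0],[[0,0,0],[0,0,0],0],[[0,0,0],[0,0,0],0],[[0,0,0.15],[0,0,0],0],[[0,0,0.3],[0,0,0],0],[[0,0,0.5],[0,0,0],0],[[0,0,0.5],[0,0,0],0],[[0,0,0.5],[0,0,0],0],[[0,0,0.5],[0,0,0],0],[[0,0,0.3],[0,0,0],0],[[0,0,0],[0,0,0],0],[[0,0,0],[0,0,0],0]]}}

```text
t: 34.1
ee_pos: [0.5482, -0.0231, 0.3817]
tcp_rot: [[0.115, 0.993, 0.002], [0.993, -0.115, -0.0], [0.0, 0.002, -1.0]]
force: [0.4, -0.1, -0.4]
opening: 0.0877
gripper_force: 0.0
```

```bash
python3 st.py; python3 - <<'E'
from h import *
x=cam("wrist"); y=cam("side"); W=cloud(x[1],x[2],x[3])
k=(W[...,2]>.09)&(W[...,2]<.16)&(np.hypot(W[...,0]-.548,W[...,1]+.023)<.12); Q=W[k]
for lo,hi,n in[(.113,.123,"head"),(.142,.16,"knob"),(.09,.104,"arm")]:
    q=Q[(Q[:,2]>lo)&(Q[:,2]<hi)]; print(n,len(q),np.median(q,0) if len(q) else 0)
q=Q[(Q[:,2]>.09)&(Q[:,2]<.104)]; m=Q[(Q[:,2]>.142)]
cv2.imwrite("pics/w6.png",np.hstack([cv2.resize(x[0],(400,300)),cv2.resize(y[0][140:290,200:400],(400,300))]))
E
```

```text
34.1 [ 0.5482 -0.0231  0.3817] yaw 1.456 q1,q6 [-0.104  0.011] F [ 0.44 -0.12 -0.45] M [-0.012 -0.08  -0.024] 0.0877
head 2281 [ 0.54902316 -0.01770733  0.1171202 ]
knob 85 [ 0.54289239 -0.11220385  0.15371242]
arm 1745 [ 0.54609893 -0.06992128  0.09897292]
```

View pics/w6.png

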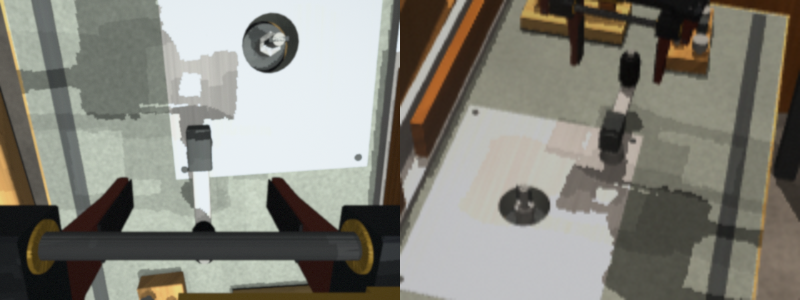

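The crank stands fully home: its head top is at z = 0.117, against 0.1165 expected. It points right, with the gripper clear, and nothing else has been disturbed. Handing in.

```bash
python3 -c "
from cell import manip
print(manip.job_done())"
```

```text
the job is handed in; nothing more can be done
None
```

The job is handed in, with no verdict returned: the crank is fully home on the hex and was wound about 0.9 turn clockwise until it met the top stop (the moment peaked at about 0.5 N m and I eased off at once), and it stands in place with the gripper clear.

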